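Put the caliper away in the push-latch drawer

TASK

Put the digital caliper away in the handle-less push-latch drawer under the soldering station: press the drawer front in until you feel its soft stop so that the latch lets go, open the drawer and lay the caliper flat in the empty front pocket of its tray (do not drop it). Then push the drawer shut and press to the stop again so that it latches and stays shut when you let go. The stop's depth differs from drawer to drawer, so feel for it, and press gently: the spring takes about 7 N, the stop is felt by 12 N, and more than 18 N harms the latch; leave the other things on the bench and the feeler gauge in the drawer where they are.

Things in the scene. Friction and masses are not known exactly. Their poses are not given: they have to be found in the camera images.
- unit: Light grey steel riser 200 x 310 x 56 mm (depth x width x height), fixed on the bench; soldering station (to 146 mm high) and iron stand on the rear of its top, the front 60 mm of the top free. Origin: centre of its underside; x from its front (robot side) to its back, y to its left, z up. One full-width drawer slides out of its front along -x.
- drawer (a joint): Drawer slide, m: about 0 = latched shut (start), positive = out (end at 0.115), negative = pressed in. Pressed to the rubber stop and let go, a latched drawer is released and springs out to about 0.065; pull it on from there (friction 1.5 N). Pushed in to the stop again and let go, it returns to 0 and stays. A press that ends over 1 mm short of the stop may not switch the latch.
- end_stop (a joint): Squeeze of the rubber end stop in the latch, m: 0 = untouched; 10 N per mm; must stay under 0.0012. A hidden screw sets its depth: it is met with the drawer anywhere from -0.006 to -0.015, the same for both presses. Hand force: 1.5 N of friction, plus the ejector spring's 3 N at 0.055 rising to 5 N at 0 (6 to 8 N when pressing in), then the stop's own force: stop pushing at 11 to 13 N.
- drawer_front (a point): Centre of the outer face of the dark grey drawer front, 28 mm above the bench (moves with the drawer). The front is a flat plate 310 mm wide, 48 mm high (from 4 to 52 mm above the bench), 12 mm thick; latched, its back stands 18 mm off the riser. Axes as unit: press along +x, pull along -x. The drawer's side walls reach 42 mm above the bench.
- pocket (a point): Point on the floor of the drawer tray's front pocket (moves with the drawer), 12 mm above the bench, 58 mm behind the front's outer face, midway across. Axes as unit. The pocket: a dark blue recess 92 mm (x, from the inner face of the front to a rib) by 208 mm (y); rib and end blocks stand 14 mm above its floor. Behind the rib, a narrow pocket with the feeler gauge.
- caliper: Digital caliper lying flat, display up, about 160 g. Origin: underside, centre of its black slider body, 64 (x) x 26 (y) x 14 mm high: grip it here, across y. The steel beam, 16 wide, 5 thick, runs from x = -62 to 118 mm; the jaws at x = -62 to -32 reach to y = -38 and 20 mm. It fits the pocket with its x along the pocket's y, either way round. Lies left or right of the riser.
- feeler: Steel feeler gauge, 18 x 96 x 12 mm (its long side along the drawer front), loose in the second pocket of the drawer tray; rides with the drawer. Origin: centre of its underside.
- board: Green circuit board 110 x 80 mm with parts to 18 mm high, on the bench. Origin: centre of its underside.
- yellow_bin: Yellow open bin 110 x 160 x 65 mm. Origin: centre of its underside.
- black_basket: Black slatted basket 100 x 190 x 55 mm. Origin: centre of its underside.
- screwdriver: Red screwdriver 190 mm long, lying. Origin: mid-length, underside.
- reel: White reel 72 mm in diameter, 46 mm high. Origin: centre of its underside.
Things that resemble listed ones, but are neither listed nor needed, are in the scene too. Leave any blue or yellow look-alike of the caliper alone.

How it is judged (in metres and radians):
On the way, in this order (a step that is already met when the one before it is completed fails the run):
1. the latch has been released and the drawer has come out by more than 40 mm (value of joint drawer above 0.04 m), for 0.1 s.
2. the caliper lies flat on the floor of the drawer's front pocket, let go, with the drawer still open (x of caliper in the frame of pocket between -0.035 and 0.035 m and y of caliper in the frame of pocket between -0.055 and 0.055 m and z of caliper in the frame of pocket between -0.004 and 0.005 m and angle between caliper's own z axis and vertical below 0.06 rad and contact force between caliper and the fingers below 0.1 N and value of joint drawer above 0.04 m), for 0.2 s.
At the end, for the whole second after the job is handed in: The drawer is latched shut by itself (its joint within 3 mm of 0, at rest), and the caliper lies still and flat (tilt under 0.06 rad) on the floor of the front pocket: origin within 35 mm of the pocket point front to back, 55 mm across, and 5 mm in height (x of caliper in the frame of pocket between -0.035 and 0.035 m and y of caliper in the frame of pocket between -0.055 and 0.055 m and z of caliper in the frame of pocket between -0.004 and 0.005 m and angle between caliper's own z axis and vertical below 0.06 rad and value of joint drawer between -0.003 and 0.003 m and velocity of joint drawer between -0.01 and 0.01 m/s and linear speed of caliper below 0.02 m/s); the robot touches nothing.
It fails at once if the rubber end stop of the latch is squeezed by more than 1.2 mm (12 N on it, about 18 N on the drawer front) (value of joint end_stop above 0.0012 m).
It fails at once if the caliper is dropped (it falls free of the fingers faster than 0.65 m/s, about 20 mm of fall) (contact force between caliper and the fingers below 0.1 N and linear speed of caliper above 0.65 m/s).
It fails at once if the feeler gauge leaves its pocket in the drawer (x of feeler in the frame of pocket below 0.05 m or x of feeler in the frame of pocket above 0.09 m or z of feeler in the frame of pocket above 0.012 m).
It fails at once if a bystander on the bench (board, yellow bin, black basket, screwdriver or reel) is pushed more than 20 mm from its place (distance of any of board, yellow_bin, black_basket, screwdriver, reel from where it was at the start of the episode above 0.02 m).
It also fails if it takes over 67 s, if anything falls off the work surface, if the arm or the gripper's body presses on something with over 40 N, if the wrist force passes 120 N, or if a joint passes its speed limit or range.

ROBOT

A 6-joint arm with a two-finger parallel gripper is mounted at the origin on the work surface. World frame = base frame: x ahead of the robot, y to its left, z up, the work surface at z = 0. Lengths are in mm, angles in degrees, forces in N, time in s.
With the tool pointing down it reaches from about 350 to 950 mm from the base axis. Payload 17.4 kg.
Tool frame: the origin (TCP) lies midway between the tips of the shut fingers; the grasp point (between the pads) lies 19 mm behind it; z points along the fingers, y is the line along which they close (so a half turn about z gives the same grasp; the last joint's range is limited). The gripper opens to 93 mm and grips with 3 to 60 N. Pads are 15 mm wide; open, the fingers measure 128 mm over their backs; the gripper's body (75 mm by 188 mm) begins 65 mm behind the grasp point.
Start: joints at [-67.082, 6.646, 82.598, -0, 90.757, -2.166], TCP at [286.157, -611.348, 218.646] pointing down, gripper open.
Joint ranges: [-162.19, 162.19], [-47.58, 125.68], [4.15, 143.07], [-65.23, 245.23], [0.69, 171.88], [-170.13, 170.13]. Speed limits (degrees/s): [108.29, 108.29, 127.2, 180, 180, 180].

INTERFACE

Orientations are given as a 3x3 rotation matrix whose columns are the frame's x, y, z axes.
In Python, from cell import * gives the robot as it stands. The module is installed in compiled form; this text tells all that it offers.
- The arm moves only by the tool servo_tool, never from a script. Its argument "series" is a list that holds one entry, the list of rows, each a list of 6 numbers: the shift along the tool's x, y, z in fractions of the full range, 1 being 750 mm, then the turn, a rotation vector about the tool's x, y, z in parts of the range, where 1.0 means 120 degrees. In form: [[[tx, ty, tz, wx, wy, wz], ...]]. A call has 1 to 10 rows; each row is the pose to reach, as a shift and turn from the pose commanded when the call began, along the tool's axes at that moment; what a row does not reach only later rows make up. A row lasts 1/10 s, in which the tool goes at most 50 mm and 8.59 degrees, less where a joint would pass 70% of its speed; a pose out of reach is approached as far as the arm can. No shift or turn number may pass 1 either way. A call with a gripper value outside its range is refused whole. "grip" is the finger opening in mm, from 0 to 93, set as the call begins (left out, the last holds). The fingers move at their own pace and stop on an object; "grip_force" is the grip in N (left out, the last holds). Time passes only in rows, so rows that repeat a pose let the fingers close. It gives the time, the measured TCP pose, the force, the opening and the grip force at its end, in the units of the state.
- read_state(): the state, without advancing time (a new reading comes with each control period).
- capture(name): name is "scene" or "top" or "wrist"; returns a dict with "pixels" (420x560x3 uint8, blue, green, red), "depth" (420x560 float32, mm along the optical axis (not along the pixel's ray), 0 where there is no reading), "fov_y" (degrees; the focal length in pixels is half the picture's height over the tangent of half this angle, whatever the lens; pixels are square), "cx", "cy" (the principal point, pixels), "R" (3x3) and "t" (3): a world point X has camera coordinates R X + t. Camera axes: x right, y down, z forward; pixel columns grow to the right and rows downward; lengths in mm; the calibration is good to about 2 mm. A picture is of the moment at which its call begins.
- close_job(): hands the job in; it is judged then, once.
Trained networks look in a picture, given as the dict that the camera call returned (one of the last four; its "shot" number tells which), for a name from the list of things; names that differ only in an ending like _2 or _b are one class to them, and where a whole thing is asked for, a point or a joint stands for the part that bears it (a point fixed in the world has none). Each returns a list of dicts, best first, with "score" (0 to 1); they miss things now and then, are a little off and sometimes report something else, mostly with a low value. They report only what shows in the picture. A call takes as long as a camera call. They do not tell look-alikes from the thing itself.
- boxes_of(picture, thing): "xyz" ([x, y, z] in mm, in world coordinates, good to about 4 mm: the middle of the surface that is visible of it).
The state is a dict: "time": time; "joint_positions": joint angles; "joint_vel": joint speeds; "joint_torque": joint torques, N m; "tool_pos": TCP position; "ee_rot": TCP orientation; "contact_force": force on the tool from outside, world axes, zero at the start; "ft_torque": the same for the moment, N m; "gripper_width": finger opening in mm; "finger_force": force on a finger pad.
Only numpy, scipy, OpenCV 4.12 (cv2) and the standard library are available. Lean on these libraries where they do the work, as an engineer would, in place of code of your own. Each camera call takes 0.05 s, during which the arm holds its last target. There are 200 camera calls.

## Working session

There is one attempt and no reset: what is moved stays moved. The work goes in short steps, Python scripts to look and compute and a tool call to move; the robot and the scene stay as the last step left them, time stands still between calls to the robot, and variables do not carry over. Pictures are saved under pics/ and viewed, at most 10 in all, crops included, and the job is handed in when it is done.

Besides the shell and the picture viewer there is one more tool, called after ">>>" by a JSON object that holds its "api" and its "payload", one argument or row to a line. servo_tool: Moves the arm, as the interface text tells. Its arguments: {"type":"object","properties":{"series":{"type":"array"},"grip":{"type":"number"},"grip_force":{"type":"number"}},"required":["series"]}

```bash
mkdir -p pics
cat > h.py <<'E'
from cell import *
import numpy as np, cv2
def world(p,u,v,d=None):
    f=p["pixels"].shape[0]/2/np.tan(np.radians(p["fov_y"])/2)
    d=p["depth"][int(v),int(u)] if d is None else d
    c=np.array([(u-p["cx"])/f*d,(v-p["cy"])/f*d,d]); return np.array(p["R"]).T@(c-np.array(p["t"]))
def cloud(p):
    h,w=p["depth"].shape; f=h/2/np.tan(np.radians(p["fov_y"])/2)
    v,u=np.mgrid[:h,:w]; d=p["depth"]
    c=np.dstack([(u-p["cx"])/f*d,(v-p["cy"])/f*d,d])
    return (c-np.array(p["t"]))@np.array(p["R"])
E
python3 - <<'E'
from h import *
ims=[]
for n in ("top","scene"):
    p=capture(n); ims.append(p["pixels"])
    cv2.imwrite(f"pics/{n}0.png",p["pixels"])
    for t in ("caliper","drawer_front","unit","board","yellow_bin","black_basket","screwdriver","reel"):
        print(n,t,[(np.round(b["xyz"]).tolist(),round(b["score"],2)) for b in boxes_of(p,t)][:4])
print(read_state())
E
```

```text
top caliper [([365.0, 153.0, 7.0], 0.93), ([466.0, 340.0, 6.0], 0.63), ([392.0, -100.0, 2.0], 0.6)]
top drawer_front [([620.0, 38.0, 26.0], 0.93)]
top unit [([720.0, 47.0, 53.0], 0.66)]
top board [([449.0, -351.0, 2.0], 0.93), ([695.0, -261.0, 26.0], 0.5)]
top yellow_bin [([657.0, 458.0, 2.0], 0.61)]
top black_basket []
top screwdriver [([696.0, -260.0, 25.0], 0.91)]
top reel [([733.0, 275.0, 46.0], 0.81)]
scene caliper [([394.0, 149.0, 6.0], 0.74), ([409.0, -106.0, 4.0], 0.53), ([477.0, 335.0, 4.0], 0.51)]
scene drawer_front [([627.0, 29.0, 49.0], 0.81)]
scene unit [([810.0, 39.0, 54.0], 0.96)]
scene board [([445.0, -356.0, 4.0], 0.89)]
scene yellow_bin [([638.0, 452.0, 30.0], 0.91)]
scene black_basket [([628.0, -437.0, 21.0], 0.9)]
scene screwdriver [([706.0, -267.0, 14.0], 0.65)]
scene reel [([627.0, -438.0, 26.0], 0.74), ([750.0, 276.0, 45.0], 0.57)]
{'time': 0.9, 'joint_positions': array([-6.70809161e+01,  6.64528794e+00,  8.25970092e+01,  3.48500878e-04,
        9.07549391e+01, -2.16542916e+00]), 'joint_vel': array([ 0.00123957,  0.07269314,  0.10192981, -0.13499405, -0.00189727,
        0.08666612]), 'joint_torque': array([ 1.86812472e-04, -7.21013689e+01, -6.22778177e+01,  7.79622048e-02,
        1.79982232e-02,  2.05732528e-05]), 'tool_pos': array([ 286.17302445, -611.35251308,  218.66453451]), 'ee_rot': array([[ 9.05683392e-01,  4.23954705e-01,  2.43868774e-05],
       [ 4.23954706e-01, -9.05683392e-01, -4.20606582e-05],
       [ 4.25497591e-06,  4.84325710e-05, -9.99999999e-01]]), 'contact_force': array([0.09971071, 0.88071578, 0.20334337]), 'ft_torque': array([-0.00367366, -0.01213975, -0.01372651]), 'finger_force': 0.0, 'gripper_width': 93.03135050398011}
```

View pics/top0.png

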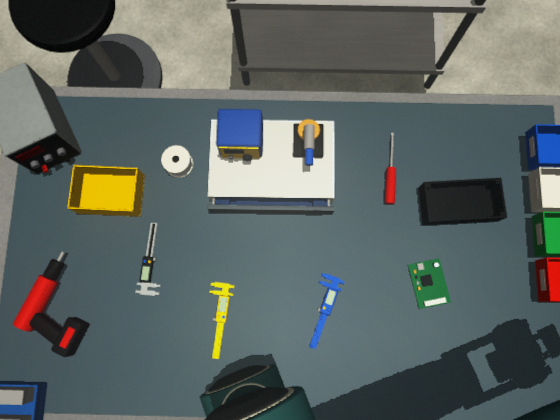

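View pics/scene0.png

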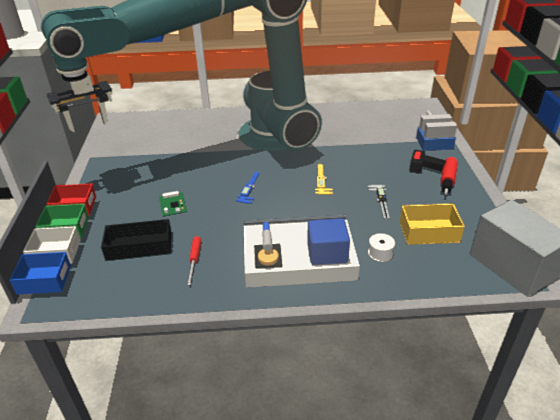

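Three candidates appear in the top view: steel and black at (148,262), yellow at (221,318) and blue at (327,305). The steel one fits, since it has a black body with a display and isn't blue or yellow. I'll check it in a crop and measure.

Run:
```python
from h import *
p=capture("top"); im=p["pixels"]; W=cloud(p)
cv2.imwrite("pics/crop.png",cv2.resize(im[190:310,80:360],None,fx=2.8,fy=2.8,interpolation=cv2.INTER_CUBIC))
# caliper: pixels above table in ROI
x,y,z=W[...,0],W[...,1],W[...,2]
roi=np.zeros(z.shape,bool); roi[215:305,125:175]=1
m=roi&(z>2)
g=im.astype(int)
m2=roi&((g.min(2)>110)|(z>8))
for k in (m,m2):
    P=W[k][:,:2]; print(k.sum(),P.mean(0),P.min(0),P.max(0))
# bright beam pixels rows 222..255
b=roi&(g.min(2)>100); b[258:]=0
P=W[b][:,:2].astype(np.float32); vx,vy,x0,y0=cv2.fitLine(P,cv2.DIST_HUBER,0,.01,.01).ravel(); print("beam",len(P),vx,vy,x0,y0,np.degrees(np.arctan2(vy,vx)),P[:,0].min(),P[:,0].max())
b=roi&(z>9); P=W[b]; print("body",len(P),P.mean(0),P.min(0),P.max(0), cv2.minAreaRect(P[:,:2].astype(np.float32)))
j=roi&(g.min(2)>100);j[:275]=0; P=W[j];print("jaws",len(P),P.min(0),P.max(0))
# unit top
u=(z>48)&(z<60)&(g.min(2)>190)&(x>550)&(x<900)&(abs(y)<260); u[:, :205]=0;u[:,340:]=0
print("unit",u.sum(),cv2.minAreaRect(W[u][:,:2].astype(np.float32)),W[u].mean(0))
v=(z>20)&(x>560)&(x<680)&(y>-160)&(y<240); 
for yy in range(-120,200,20):
    s=v&(abs(y-yy)<6)&(z>40); print(yy,np.round(x[s].min(),1) if s.any() else None, end=';')
ys,xs=np.where(v&(z>40)&(z<58)&(g.max(2)<150)); P=W[ys,xs]; print("front",cv2.minAreaRect(P[:,:2].astype(np.float32)))
print(np.round(W[196:216:1,270],0).tolist())
```

```text
1552 [483.63685863 333.45030139] [357.67743432  -1.6846969 ] [601.49696116 407.04336594]
716 [465.93140658 328.66745841] [357.67743432  -1.6846969 ] [598.15951825 403.96436276]
beam 184 0.9995757 -0.029128775 536.238 333.9767 -1.6691918 493.25165 583.08435
body 317 [461.93539472 319.14297296  97.32335034] [357.67743432  -1.6846969    9.01723829] [ 598.15951825  403.96436276 1223.33684218] ((423.41107177734375, 235.9743194580078), (470.4293212890625, 148.01063537597656), 57.0741081237793)
jaws 279 [357.67743432  -1.6846969   -4.6684558 ] [ 448.14985652  366.99990655 1223.33684218]
unit 6171 ((742.0844116210938, 39.687110900878906), (201.98898315429688, 308.4397888183594), 0.27410244941711426) [716.32655487  31.87105375  55.31599601]
-120 612.3;-100 610.7;-80 611.4;-60 610.1;-40 610.6;-20 610.2;0 609.8;20 609.4;40 609.7;60 609.1;80 609.7;100 609.3;120 609.3;140 608.6;160 609.0;180 608.4;front ((625.7637939453125, 39.40771484375), (310.5169677734375, 40.19650650024414), 88.92414093017578)
[[643.0, 39.0, 57.0], [641.0, 39.0, 56.0], [648.0, 41.0, 16.0], [646.0, 41.0, 12.0], [644.0, 41.0, 12.0], [642.0, 40.0, 11.0], [638.0, 40.0, 14.0], [637.0, 40.0, 9.0], [633.0, 40.0, 14.0], [632.0, 40.0, 9.0], [619.0, 39.0, 54.0], [617.0, 39.0, 51.0], [614.0, 39.0, 54.0], [612.0, 38.0, 52.0], [610.0, 38.0, 51.0], [610.0, 39.0, 38.0], [610.0, 39.0, 28.0], [610.0, 40.0, 13.0], [610.0, 40.0, -0.0], [608.0, 40.0, -2.0]]
```

View pics/crop.png

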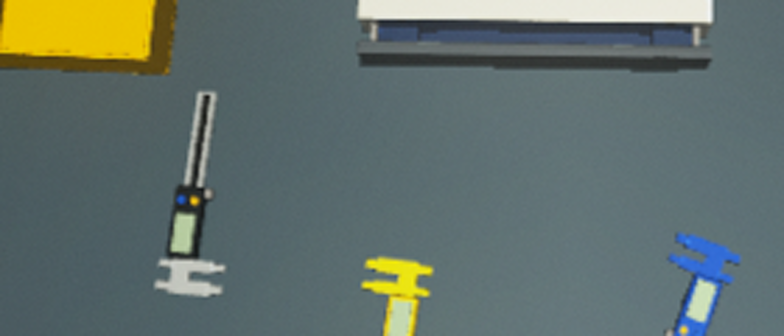

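The crop shows the steel caliper with its black body at crop (186,221), which is about (146,269) in the picture. Its jaws point toward the robot and its beam points away. The yellow and blue look-alikes stay where they are.

```bash
cat >> h.py <<'E'
from scipy.spatial.transform import Rotation as Ro
def row(pos,yaw):
    "row (tool axes) to reach TCP pos, tool pointing down, tool x at world yaw"
    s=read_state(); R=s["ee_rot"]; c,n=np.cos(np.radians(yaw)),np.sin(np.radians(yaw))
    T=np.array([[c,n,0],[n,-c,0],[0,0,-1]])
    return np.round(np.r_[R.T@(np.array(pos)-s["tool_pos"]),Ro.from_matrix(R.T@T).as_rotvec(degrees=True)],2).tolist()
def zpt(p,u,v,z):
    R=np.array(p["R"]);o=-R.T@np.array(p["t"]);a=world(p,u,v,1000.);return o+(a-o)*(z-o[2])/(a[2]-o[2])
E
python3 - <<'E'
from h import *
p=capture("top"); im=p["pixels"].astype(int)
C=lambda u,v,z: np.round(zpt(p,80+(u+.5)/2.8-.5,190+(v+.5)/2.8-.5,z),1)
print("tip",C(206,93,5),"jawend",C(188,295,5),"body",C(186,221,14),"bodyTop",C(190,187,14),"bodyBot",C(182,257,14))
r=im[215:305,125:175]; bg=np.median(r.reshape(-1,3),0); d=np.abs(r-bg).sum(2)>60
for v in range(0,90,3):
    xs=np.where(d[v])[0]
    if len(xs): print(v+215,xs.min()+125,xs.max()+125,[np.round(zpt(p,u+125,v+215,6)[:2]).tolist() for u in (xs.min(),xs.max())])
print(row([588,39.5,150],0.7),row([588,39.5,20],0.7))
E
```

```text
tip [579.7 333.6   5. ] jawend [399.7 335.9   5. ] body [463.5 340.2  14. ] bodyTop [493.5 339.   14. ] bodyBot [432.  341.2  14. ]
215 125 140 [[598.0, 406.0], [599.0, 368.0]]
224 150 157 [[577.0, 341.0], [577.0, 324.0]]
227 150 156 [[569.0, 341.0], [569.0, 326.0]]
230 149 156 [[561.0, 343.0], [562.0, 325.0]]
233 149 155 [[554.0, 342.0], [554.0, 327.0]]
236 148 155 [[546.0, 344.0], [546.0, 326.0]]
239 148 154 [[538.0, 343.0], [539.0, 328.0]]
242 148 154 [[531.0, 343.0], [531.0, 328.0]]
245 147 154 [[523.0, 345.0], [523.0, 327.0]]
248 147 153 [[516.0, 344.0], [516.0, 329.0]]
251 146 153 [[508.0, 346.0], [508.0, 329.0]]
254 146 152 [[500.0, 346.0], [501.0, 331.0]]
257 143 152 [[493.0, 352.0], [493.0, 330.0]]
260 142 154 [[485.0, 354.0], [486.0, 324.0]]
263 142 153 [[478.0, 354.0], [478.0, 326.0]]
266 141 152 [[470.0, 356.0], [471.0, 328.0]]
269 141 152 [[463.0, 355.0], [464.0, 328.0]]
272 140 151 [[455.0, 357.0], [456.0, 330.0]]
275 140 151 [[448.0, 356.0], [449.0, 329.0]]
278 139 150 [[441.0, 358.0], [441.0, 331.0]]
281 140 150 [[433.0, 355.0], [434.0, 330.0]]
284 136 159 [[426.0, 364.0], [427.0, 308.0]]
287 141 156 [[419.0, 351.0], [420.0, 315.0]]
290 135 154 [[411.0, 366.0], [412.0, 319.0]]
293 139 159 [[404.0, 355.0], [405.0, 306.0]]
[549.3, -461.52, 68.65, 0.0, 0.0, 24.38] [549.3, -461.52, 198.65, 0.0, 0.0, 24.38]
```

Units first: shifts go in shares of 750 mm and turns go in shares of 120 degrees. So 500 mm / 750 = 0.6667, 450 mm / 750 = 0.6, 24.38 degrees / 120 = 0.2032.

>>> {"api": "servo_tool", "payload": {
  "series": [
    [[0.0667,-0.056,0.008,0,0,0.025],[0.1333,-0.112,0.016,0,0,0.05],[0.2,-0.168,0.0253,0,0,0.075],[0.2667,-0.224,0.0333,0,0,0.1],[0.3333,-0.28,0.0413,0,0,0.125],[0.4,-0.336,0.0493,0,0,0.15],[0.4667,-0.392,0.0573,0,0,0.175],[0.5333,-0.448,0.0667,0,0,0.2032],[0.6,-0.504,0.0747,0,0,0.2032],[0.6667,-0.56,0.0827,0,0,0.2032]]
  ],
  "grip": 0,
  "grip_force": 20
}}

```text
time: 2.0
tool_pos: [496.1, -157.9, 171.5]
ee_rot: [[1.0, 0.012, 0.001], [0.012, -1.0, -0.0], [0.001, 0.0, -1.0]]
contact_force: [1.2, -0.8, 0.8]
gripper_width: 17.4
finger_force: 0.0
```

```bash
python3 -c "
from h import *
s=read_state();print(s['time'],s['tool_pos'],s['joint_positions'],row([588,39.5,150],.7))"
```

```text
2.0 [ 496.07246145 -157.86052057  171.51595569] [-2.04591217e+01 -1.19978549e+01  1.04963653e+02 -1.19281943e-03
  8.69845269e+01  6.88523662e+01] [94.28, -196.25, 21.53, 0.02, -0.05, -0.01]
```

In the tool's units: -180 mm / 750 = -0.24, -170 mm / 750 = -0.2267.

>>> {"api": "servo_tool", "payload": {
  "series": [
    [[0.04,-0.06,0.0067,0,0,0],[0.08,-0.12,0.0133,0,0,0],[0.0933,-0.18,0.0267,0,0,0],[0.0933,-0.2267,0.0667,0,0,0],[0.0933,-0.24,0.1067,0,0,0],[0.0933,-0.24,0.1067,0,0,0],[0.0933,-0.24,0.1067,0,0,0],[0.0933,-0.24,0.1067,0,0,0]]
  ]
}}

```text
time: 2.8
tool_pos: [564.2, 20.1, 93.4]
ee_rot: [[1.0, 0.011, 0.002], [0.011, -1.0, -0.0], [0.002, 0.0, -1.0]]
contact_force: [0.9, 0.4, 0.5]
gripper_width: 0.5
finger_force: 0.0
```

```bash
python3 -c "
from h import *
s=read_state();print(s['time'],s['tool_pos'],s['joint_positions'],row([597,39.5,22],.7))"
```

```text
2.8 [564.20614792  20.06874222  93.35654361] [-5.48200660e-01 -3.64843767e+00  1.04879590e+02 -6.56912215e-03
  7.86410950e+01  8.88056338e+01] [32.85, -19.07, 71.43, 0.01, -0.13, -0.05]
```

In the tool's units: 71 mm / 750 = 0.0947, 40 mm / 750 = 0.0533, -0.13 degrees / 120 = -0.0011.

>>> {"api": "servo_tool", "payload": {
  "series": [
    [[0,-0.0253,0.0533,0,-0.0011,0],[0.0133,-0.0253,0.0947,0,-0.0011,0],[0.032,-0.0253,0.0947,0,-0.0011,0],[0.0387,-0.0253,0.0947,0,-0.0011,0],[0.0387,-0.0253,0.0947,0,-0.0011,0],[0.0387,-0.0253,0.0947,0,-0.0011,0]]
  ]
}}

```text
time: 3.4
tool_pos: [592.6, 39.9, 21.7]
ee_rot: [[1.0, 0.012, -0.001], [0.012, -1.0, 0.0], [-0.001, -0.0, -1.0]]
contact_force: [-0.1, -0.7, -1.1]
gripper_width: 0.9
finger_force: 0.0
```

In the tool's units: 4 mm / 750 = 0.0053, 3 mm / 750 = 0.004.

>>> {"api": "servo_tool", "payload": {
  "series": [
    [[0.0013,0,0,0,0,0],[0.0027,0,0,0,0,0],[0.004,0,0,0,0,0],[0.0053,0,0,0,0,0],[0.0053,0,0,0,0,0]]
  ]
}}

```text
time: 3.9
tool_pos: [596.2, 40.5, 20.3]
ee_rot: [[1.0, 0.012, -0.002], [0.012, -1.0, -0.0], [-0.002, -0.0, -1.0]]
contact_force: [-0.2, 0.3, -0.0]
gripper_width: 0.6
finger_force: 0.0
```

In the tool's units: 3 mm / 750 = 0.004, 2 mm / 750 = 0.0027.

>>> {"api": "servo_tool", "payload": {
  "series": [
    [[0.0013,0,0,0,0,0],[0.0027,0,0,0,0,0],[0.004,0,0,0,0,0],[0.004,0,0,0,0,0],[0.004,0,0,0,0,0]]
  ]
}}

```text
time: 4.4
tool_pos: [599.2, 40.5, 20.3]
ee_rot: [[1.0, 0.012, -0.002], [0.012, -1.0, -0.0], [-0.002, 0.0, -1.0]]
contact_force: [-0.1, 0.3, -0.4]
gripper_width: 0.3
finger_force: 0.0
```

>>> {"api": "servo_tool", "payload": {
  "series": [
    [[0.0013,0,0,0,0,0],[0.0027,0,0,0,0,0],[0.0027,0,0,0,0,0],[0.0027,0,0,0,0,0]]
  ]
}}

```text
time: 4.8
tool_pos: [601.0, 40.5, 20.3]
ee_rot: [[1.0, 0.012, -0.003], [0.012, -1.0, -0.0], [-0.003, 0.0, -1.0]]
contact_force: [-3.8, -0.3, 2.4]
gripper_width: 0.2
finger_force: 2.4
```

In the tool's units: 3.5 mm / 750 = 0.0047, 2.8 mm / 750 = 0.0037.

>>> {"api": "servo_tool", "payload": {
  "series": [
    [[0.0009,0,0,0,0,0],[0.0019,0,0,0,0,0],[0.0028,0,0,0,0,0],[0.0037,0,0,0,0,0],[0.0047,0,0,0,0,0],[0.0047,0,0,0,0,0],[0.0047,0,0,0,0,0]]
  ]
}}

```text
time: 5.5
tool_pos: [604.4, 40.5, 20.3]
ee_rot: [[1.0, 0.012, -0.003], [0.012, -1.0, -0.0], [-0.003, 0.0, -1.0]]
contact_force: [-4.6, 0.0, 2.9]
gripper_width: 0.6
finger_force: 2.7
```

>>> {"api": "servo_tool", "payload": {
  "series": [
    [[0.0009,0,0,0,0,0],[0.0009,0,0,0,0,0],[0.0009,0,0,0,0,0]]
  ]
}}

```text
time: 5.8
tool_pos: [605.1, 40.5, 20.3]
ee_rot: [[1.0, 0.012, -0.003], [0.012, -1.0, -0.0], [-0.003, 0.0, -1.0]]
contact_force: [-4.7, -0.5, 3.1]
gripper_width: 0.4
finger_force: 2.8
```

In the tool's units: 0.7 mm / 750 = 0.0009.

>>> {"api": "servo_tool", "payload": {
  "series": [
    [[0.0009,0,0,0,0,0],[0.0009,0,0,0,0,0],[0.0009,0,0,0,0,0]]
  ]
}}

```text
time: 6.1
tool_pos: [605.8, 40.5, 20.3]
ee_rot: [[1.0, 0.012, -0.003], [0.012, -1.0, -0.0], [-0.003, 0.0, -1.0]]
contact_force: [-6.0, -0.0, 3.2]
gripper_width: 0.2
finger_force: 2.9
```

In the tool's units: 0.7 mm / 750 = 0.0009.

>>> {"api": "servo_tool", "payload": {
  "series": [
    [[0.0009,0,0,0,0,0],[0.0009,0,0,0,0,0],[0.0009,0,0,0,0,0]]
  ]
}}

```text
time: 6.4
tool_pos: [606.5, 40.5, 20.3]
ee_rot: [[1.0, 0.012, -0.003], [0.012, -1.0, -0.0], [-0.003, 0.0, -1.0]]
contact_force: [-7.0, -1.6, 3.1]
gripper_width: 0.2
finger_force: 2.9
```

In the tool's units: 0.6 mm / 750 = 0.0008.

>>> {"api": "servo_tool", "payload": {
  "series": [
    [[0.0008,0,0,0,0,0],[0.0008,0,0,0,0,0],[0.0008,0,0,0,0,0]]
  ]
}}

```text
time: 6.7
tool_pos: [607.1, 40.6, 20.3]
ee_rot: [[1.0, 0.012, -0.003], [0.012, -1.0, -0.0], [-0.003, 0.0, -1.0]]
contact_force: [-5.9, 0.3, 3.2]
gripper_width: 0.6
finger_force: 3.0
```

In the tool's units: 0.7 mm / 750 = 0.0009.

>>> {"api": "servo_tool", "payload": {
  "series": [
    [[0.0009,0,0,0,0,0],[0.0009,0,0,0,0,0],[0.0009,0,0,0,0,0]]
  ]
}}

```text
time: 7.0
tool_pos: [607.8, 40.5, 20.3]
ee_rot: [[1.0, 0.012, -0.003], [0.012, -1.0, -0.0], [-0.003, 0.0, -1.0]]
contact_force: [-6.2, -0.5, 3.8]
gripper_width: 0.5
finger_force: 2.9
```

In the tool's units: 0.7 mm / 750 = 0.0009.

>>> {"api": "servo_tool", "payload": {
  "series": [
    [[0.0009,0,0,0,0,0],[0.0009,0,0,0,0,0],[0.0009,0,0,0,0,0]]
  ]
}}

```text
time: 7.3
tool_pos: [608.5, 40.5, 20.3]
ee_rot: [[1.0, 0.012, -0.003], [0.012, -1.0, -0.0], [-0.003, 0.0, -1.0]]
contact_force: [-5.6, -0.7, 2.9]
gripper_width: 0.3
finger_force: 2.9
```

In the tool's units: 0.7 mm / 750 = 0.0009.

>>> {"api": "servo_tool", "payload": {
  "series": [
    [[0.0009,0,0,0,0,0],[0.0009,0,0,0,0,0],[0.0009,0,0,0,0,0]]
  ]
}}

```text
time: 7.6
tool_pos: [609.2, 40.6, 20.3]
ee_rot: [[1.0, 0.012, -0.003], [0.012, -1.0, -0.0], [-0.003, 0.0, -1.0]]
contact_force: [-6.2, -0.0, 4.2]
gripper_width: 0.4
finger_force: 2.9
```

>>> {"api": "servo_tool", "payload": {
  "series": [
    [[0.0009,0,0,0,0,0],[0.0009,0,0,0,0,0],[0.0009,0,0,0,0,0]]
  ]
}}

```text
time: 7.9
tool_pos: [609.9, 40.6, 20.3]
ee_rot: [[1.0, 0.012, -0.003], [0.012, -1.0, -0.0], [-0.003, 0.0, -1.0]]
contact_force: [-6.6, -1.3, 3.0]
gripper_width: 0.4
finger_force: 3.0
```

In the tool's units: 0.7 mm / 750 = 0.0009.

>>> {"api": "servo_tool", "payload": {
  "series": [
    [[0.0009,0,0,0,0,0],[0.0009,0,0,0,0,0],[0.0009,0,0,0,0,0]]
  ]
}}

```text
time: 8.2
tool_pos: [610.5, 40.6, 20.3]
ee_rot: [[1.0, 0.012, -0.003], [0.012, -1.0, -0.0], [-0.003, 0.0, -1.0]]
contact_force: [-5.6, -0.6, 4.4]
gripper_width: 0.8
finger_force: 3.3
```

In the tool's units: 0.5 mm / 750 = 0.0007.

>>> {"api": "servo_tool", "payload": {
  "series": [
    [[0.0007,0,0,0,0,0],[0.0007,0,0,0,0,0],[0.0007,0,0,0,0,0]]
  ]
}}

```text
time: 8.5
tool_pos: [611.0, 40.6, 20.3]
ee_rot: [[1.0, 0.012, -0.003], [0.012, -1.0, -0.0], [-0.003, 0.0, -1.0]]
contact_force: [-7.1, -0.5, 3.6]
gripper_width: 0.4
finger_force: 3.5
```

In the tool's units: 0.5 mm / 750 = 0.0007.

>>> {"api": "servo_tool", "payload": {
  "series": [
    [[0.0007,0,0,0,0,0],[0.0007,0,0,0,0,0],[0.0007,0,0,0,0,0]]
  ]
}}

```text
time: 8.8
tool_pos: [611.5, 40.6, 20.3]
ee_rot: [[1.0, 0.012, -0.003], [0.012, -1.0, -0.0], [-0.003, 0.0, -1.0]]
contact_force: [-7.0, -1.4, 4.0]
gripper_width: 0.4
finger_force: 3.5
```

In the tool's units: 0.6 mm / 750 = 0.0008.

>>> {"api": "servo_tool", "payload": {
  "series": [
    [[0.0008,0,0,0,0,0],[0.0008,0,0,0,0,0],[0.0008,0,0,0,0,0]]
  ]
}}

```text
time: 9.1
tool_pos: [612.1, 40.6, 20.3]
ee_rot: [[1.0, 0.012, -0.003], [0.012, -1.0, -0.0], [-0.003, 0.0, -1.0]]
contact_force: [-6.7, -0.1, 3.7]
gripper_width: 0.6
finger_force: 3.5
```

In the tool's units: 0.6 mm / 750 = 0.0008.

>>> {"api": "servo_tool", "payload": {
  "series": [
    [[0.0008,0,0,0,0,0],[0.0008,0,0,0,0,0],[0.0008,0,0,0,0,0]]
  ]
}}

```text
time: 9.4
tool_pos: [612.7, 40.6, 20.3]
ee_rot: [[1.0, 0.012, -0.003], [0.012, -1.0, -0.0], [-0.003, 0.0, -1.0]]
contact_force: [-7.2, -1.0, 4.1]
gripper_width: 0.4
finger_force: 3.5
```

In the tool's units: 0.7 mm / 750 = 0.0009.

>>> {"api": "servo_tool", "payload": {
  "series": [
    [[0.0009,0,0,0,0,0],[0.0009,0,0,0,0,0],[0.0009,0,0,0,0,0]]
  ]
}}

```text
time: 9.7
tool_pos: [613.3, 40.6, 20.3]
ee_rot: [[1.0, 0.012, -0.003], [0.012, -1.0, -0.0], [-0.003, 0.0, -1.0]]
contact_force: [-7.5, 0.3, 4.2]
gripper_width: 0.8
finger_force: 3.9
```

In the tool's units: 0.5 mm / 750 = 0.0007.

>>> {"api": "servo_tool", "payload": {
  "series": [
    [[0.0007,0,0,0,0,0],[0.0007,0,0,0,0,0],[0.0007,0,0,0,0,0]]
  ]
}}

```text
time: 10.0
tool_pos: [613.6, 40.6, 20.3]
ee_rot: [[1.0, 0.012, -0.004], [0.012, -1.0, -0.0], [-0.004, 0.0, -1.0]]
contact_force: [-9.8, -0.8, 5.7]
gripper_width: 0.6
finger_force: 5.2
```

In the tool's units: 0.3 mm / 750 = 0.0004.

>>> {"api": "servo_tool", "payload": {
  "series": [
    [[0.0004,0,0,0,0,0],[0.0004,0,0,0,0,0],[0.0004,0,0,0,0,0]]
  ]
}}

```text
time: 10.3
tool_pos: [613.7, 40.6, 20.3]
ee_rot: [[1.0, 0.012, -0.004], [0.012, -1.0, -0.0], [-0.004, 0.0, -1.0]]
contact_force: [-12.5, -0.1, 8.2]
gripper_width: 0.4
finger_force: 6.1
```

Force is 12.5 N with the TCP at x = 613.7, so that's the stop. I'll let go.

In the tool's units: -120 mm / 750 = -0.16, -85 mm / 750 = -0.1133.

>>> {"api": "servo_tool", "payload": {
  "series": [
    [[-0.0533,0,0,0,0,0],[-0.1133,0,0,0,0,0],[-0.16,0,0,0,0,0],[-0.16,0,-0.0533,0,0,0],[-0.16,0,-0.1067,0,0,0],[-0.16,0,-0.1067,0,0,0]]
  ]
}}

```text
time: 10.9
tool_pos: [497.1, 39.3, 106.3]
ee_rot: [[1.0, 0.012, 0.006], [0.012, -1.0, 0.0], [0.006, -0.0, -1.0]]
contact_force: [0.2, 0.4, 0.6]
gripper_width: 0.5
finger_force: 0.0
```

Run:
```python
from h import *
p=capture("top"); W=cloud(p); cv2.imwrite("pics/top1.png",cv2.resize(p["pixels"][90:310,110:360],None,fx=3,fy=3)[:600])
x,y,z=W[...,0],W[...,1],W[...,2]
for c in (230,250,270,290,310):
    s=(z[:,c]>42)&(z[:,c]<60)&(x[:,c]<640)&(x[:,c]>420); print(c,x[s,c].min() if s.any() else None,x[s,c].max() if s.any() else None)
s=read_state();print(s['time'],s['tool_pos'],s['contact_force'])
```

```text
230 None None
250 None None
270 None None
290 None None
310 583.0173403008025 594.9752507966459
10.95 [496.25002953  39.22883706 103.41775915] [-0.30301355 -1.21773879 -0.73271132]
```

View pics/top1.png

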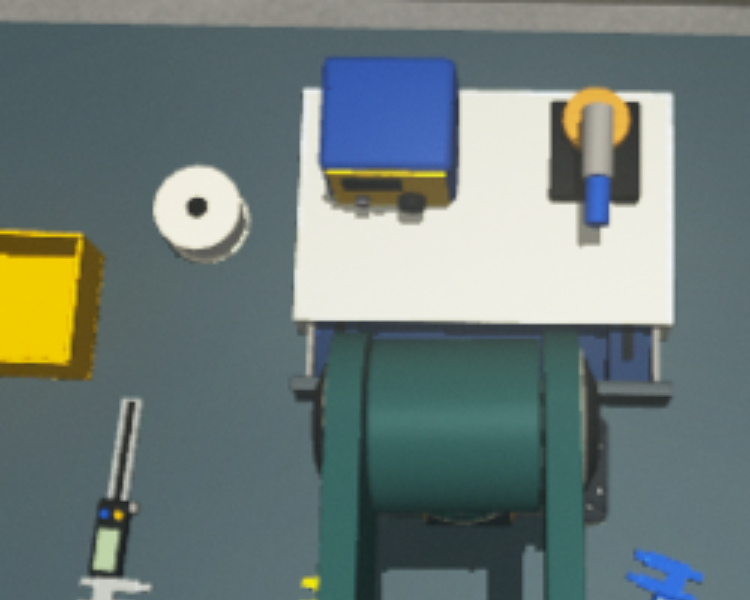

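The picture shows the drawer front at crop row ~385, about 27 mm out and probably still moving. I'll measure again after some time.

In the tool's units: -20 mm / 750 = -0.0267.

>>> {"api": "servo_tool", "payload": {
  "series": [
    [[0,0,-0.0267,0,0,0],[0,0,-0.0267,0,0,0],[0,0,-0.0267,0,0,0]]
  ]
}}

```text
time: 11.25
tool_pos: [494.8, 39.2, 119.5]
ee_rot: [[1.0, 0.012, -0.003], [0.012, -1.0, -0.0], [-0.003, 0.0, -1.0]]
contact_force: [-0.1, -0.1, -0.4]
gripper_width: 0.6
finger_force: 0.0
```

Run:
```python
from h import *
for i in range(2):
    p=capture("top"); W=cloud(p)
    x,y,z=W[...,0],W[...,1],W[...,2]
    for c in (210,310,320,328):
        s=(z[:,c]>42)&(z[:,c]<60)&(x[:,c]<640)&(x[:,c]>420); print(c,x[s,c].min() if s.any() else None,x[s,c].max() if s.any() else None)
s=read_state();print(s['time'],s['tool_pos'],s['contact_force'])
```

```text
210 546.1142243748473 557.7099311717375
310 None None
320 549.1490958618178 561.2497776760491
328 549.9059127277154 631.3430175111068
210 547.371091036321 556.6561273381335
310 None None
320 549.5512172644372 560.9137880742469
328 549.260842663731 637.5060978506469
11.35 [494.46018107  39.18958384 119.12058195] [-0.24751583  0.97036212 -0.95819058]
```

In the tool's units: 95 mm / 750 = 0.1267, 94 mm / 750 = 0.1253.

>>> {"api": "servo_tool", "payload": {
  "series": [
    [[0.0627,0,0,0,0,0],[0.1253,0,0,0,0,0],[0.1253,0,0,0,0,0],[0.1253,0,0.06,0,0,0],[0.1253,0,0.1067,0,0,0],[0.1253,0,0.1267,0,0,0],[0.1253,0,0.1267,0,0,0],[0.112,0,0.1267,0,0,0],[0.1013,0,0.1267,0,0,0],[0.096,0,0.1267,0,0,0]]
  ]
}}

```text
time: 12.35
tool_pos: [566.5, 40.1, 27.2]
ee_rot: [[1.0, 0.012, 0.0], [0.012, -1.0, 0.0], [0.0, -0.0, -1.0]]
contact_force: [3.0, 0.0, 2.1]
gripper_width: 0.6
finger_force: 1.4
```

In the tool's units: -43 mm / 750 = -0.0573, -41 mm / 750 = -0.0547.

>>> {"api": "servo_tool", "payload": {
  "series": [
    [[-0.008,0,0,0,0,0],[-0.016,0,0,0,0,0],[-0.024,0,0,0,0,0],[-0.032,0,0,0,0,0],[-0.04,0,0,0,0,0],[-0.0453,0,0,0,0,0],[-0.0507,0,0,0,0,0],[-0.0547,0,0,0,0,0],[-0.0573,0,0,0,0,0],[-0.0573,0,0,0,0,0]]
  ]
}}

```text
time: 13.35
tool_pos: [523.2, 39.5, 25.3]
ee_rot: [[1.0, 0.012, -0.003], [0.012, -1.0, -0.0], [-0.003, 0.0, -1.0]]
contact_force: [0.2, 0.0, -0.1]
gripper_width: 0.5
finger_force: 0.0
```

In the tool's units: -295 mm / 750 = -0.3933, -105 mm / 750 = -0.14, 5.4 degrees / 120 = 0.045.

>>> {"api": "servo_tool", "payload": {
  "series": [
    [[0.0053,0,0,0,0,0],[0.0053,0,-0.06,0,0,0],[0.0053,0,-0.12,0,0,0],[0,-0.04,-0.14,0,0,0.0083],[-0.0133,-0.1,-0.14,0,0,0.0167],[-0.0267,-0.16,-0.14,0,0,0.025],[-0.04,-0.22,-0.14,0,0,0.0333],[-0.0533,-0.28,-0.14,0,0,0.045],[-0.0667,-0.34,-0.14,0,0,0.045],[-0.0747,-0.3933,-0.14,0,0,0.045]]
  ],
  "grip": 70
}}

```text
time: 14.35
tool_pos: [463.5, 336.0, 130.6]
ee_rot: [[0.997, -0.081, -0.002], [-0.081, -0.997, -0.0], [-0.002, 0.0, -1.0]]
contact_force: [1.2, 0.0, 0.0]
gripper_width: 69.7
finger_force: 0.0
```

In the tool's units: -6 mm / 750 = -0.008.

>>> {"api": "servo_tool", "payload": {
  "series": [
    [[0,-0.008,0,0,0,0],[0,-0.008,0,0,0,0],[0,-0.008,0,0,0,0],[0,-0.008,0,0,0,0]]
  ]
}}

```text
time: 14.75
tool_pos: [465.1, 338.7, 130.6]
ee_rot: [[0.997, -0.083, -0.002], [-0.083, -0.997, -0.0], [-0.002, 0.0, -1.0]]
contact_force: [-0.3, -0.6, 0.3]
gripper_width: 69.9
finger_force: 0.0
```

Run:
```python
from h import *
p=capture("wrist"); cv2.imwrite("pics/wrist1.png",p["pixels"])
s=read_state(); print(s['time'],s['tool_pos'],s['ee_rot'][:,0],s['joint_positions'].round(1))
for b in boxes_of(p,"caliper"): print(np.round(b["xyz"],1),b["score"])
W=cloud(p);z=W[...,2];x,y=W[...,0],W[...,1]
m=(z>10)&(z<18)&(abs(x-463)<60)&(abs(y-341)<40)&(p["depth"]>0)
P=W[m];print(len(P),P.mean(0),cv2.minAreaRect(P[:,:2].astype(np.float32)) if len(P) else 0)
m=(z>2.5)&(z<8)&(abs(x-540)<40)&(abs(y-334)<22);P=W[m]
if len(P): print(len(P),cv2.fitLine(P[:,:2].astype(np.float32),cv2.DIST_HUBER,0,.01,.01).ravel())
t=capture("top"); T=cloud(t); x,y,z=T[...,0],T[...,1],T[...,2]
for yy in range(-100,190,20):
    q=(z>44)&(z<60)&(x<620)&(x>460)&(abs(y-yy)<5)
    if q.any(): print(yy,x[q].min().round(1),x[q].max().round(1),end=';')
```

```text
14.8 [465.13375082 338.75240333 130.70574774] [ 0.99652291 -0.08329275 -0.00210095] [ 3.350e+01 -3.600e+00  1.012e+02  1.000e-01  8.240e+01  1.283e+02]
[481.4 337.9   5.5] 0.93
[407.7 153.4   5.3] 0.86
1705 [464.93829068 340.01311558  14.499798  ] ((462.5242614746094, 338.3467712402344), (30.82232666015625, 63.43938064575195), 84.27448272705078)
1667 [ 9.977939e-01 -6.638767e-02  5.415115e+02  3.349272e+02]
-100 503.3 601.6;-80 502.8 514.7;-60 503.8 513.9;-40 503.4 513.6;-20 503.1 513.1;0 502.6 512.8;20 502.4 512.8;40 502.1 514.7;60 502.0 514.2;80 503.1 513.6;100 502.6 513.4;120 502.5 512.0;140 501.8 512.1;160 501.4 511.4;180 500.9 608.0;
```

View pics/wrist1.png

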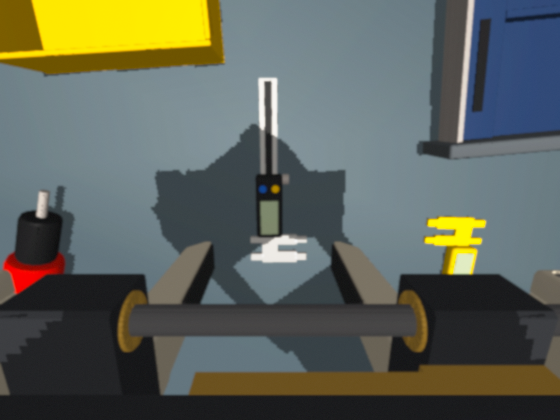

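The wrist view shows the steel and black caliper centred between the fingers at (269,205) and aligned with the tool. I'll descend and grip it.

In the tool's units: 127 mm / 750 = 0.1693, -1.7 mm / 750 = -0.0023.

>>> {"api": "servo_tool", "payload": {
  "series": [
    [[-0.0023,-0.0019,0.06,0,0,0],[-0.0023,-0.0019,0.1133,0,0,0],[-0.0023,-0.0019,0.1467,0,0,0],[-0.0023,-0.0019,0.1627,0,0,0],[-0.0023,-0.0019,0.1693,0,0,0],[-0.0023,-0.0019,0.1693,0,0,0]]
  ],
  "grip": 60
}}

```text
time: 15.5
tool_pos: [463.2, 341.4, 4.2]
ee_rot: [[0.997, -0.082, -0.002], [-0.082, -0.997, 0.0], [-0.002, -0.0, -1.0]]
contact_force: [-0.2, 0.8, 0.2]
gripper_width: 59.8
finger_force: 0.0
```

>>> {"api": "servo_tool", "payload": {
  "series": [
    [[0,0,0,0,0,0],[0,0,0,0,0,0],[0,0,0,0,0,0],[0,0,0,0,0,0],[0,0,0,0,0,0],[0,0,0,0,0,0]]
  ],
  "grip": 15,
  "grip_force": 25
}}

```text
time: 16.1
tool_pos: [462.9, 341.5, 3.9]
ee_rot: [[0.997, -0.082, -0.002], [-0.082, -0.997, 0.0], [-0.002, 0.0, -1.0]]
contact_force: [-0.9, -0.3, 4.1]
gripper_width: 25.7
finger_force: 25.0
```

In the tool's units: -85 mm / 750 = -0.1133, -60 mm / 750 = -0.08.

>>> {"api": "servo_tool", "payload": {
  "series": [
    [[0,0,-0.0133,0,0,0],[0,0,-0.04,0,0,0],[0,0,-0.08,0,0,0],[0,0,-0.1133,0,0,0],[0,0,-0.1133,0,0,0],[0,0,-0.1133,0,0,0]]
  ]
}}

```text
time: 16.7
tool_pos: [463.0, 341.3, 88.7]
ee_rot: [[0.997, -0.082, -0.002], [-0.082, -0.997, 0.0], [-0.002, -0.0, -1.0]]
contact_force: [-0.4, 0.2, -2.6]
gripper_width: 25.9
finger_force: 25.0
```

Run:
```python
from h import *
p=capture("wrist"); cv2.imwrite("pics/wrist2.png",p["pixels"])
s=read_state(); print(s['time'],s['tool_pos'],s['ee_rot'][:,0],s['gripper_width'],s['finger_force'])
# caliper origin at grasp; target: unit yaw .7 -> caliper yaw 90.7
print(row([556.5,11.5,89],91.5))
W=cloud(p);x,y,z=W.transpose(2,0,1)
m=(z>70)&(z<130)&(x>500)&(x<585)&(abs(y-334)<25)&(p["depth"]>0);P=W[m]
c=P.mean(0);print(len(P),c,np.linalg.svd(P-c,full_matrices=False)[2])
```

```text
16.75 [462.63970714 341.10715512  87.75809319] [ 0.99663568 -0.08190282 -0.00304172] 25.590908453016112 24.985013008117676
[120.54, 320.81, -1.34, -0.11, 0.17, -96.2]
4902 [542.97863828 334.07604686  90.415552  ] [[-0.9968916   0.07877207  0.00145124]
 [ 0.07876923  0.99689103 -0.00191656]
 [-0.0015977  -0.00179629 -0.99999711]]
```

In the tool's units: 305 mm / 750 = 0.4067, 288 mm / 750 = 0.384, -80 degrees / 120 = -0.6667.

>>> {"api": "servo_tool", "payload": {
  "series": [
    [[0.016,0.0427,0,0,0,-0.0667],[0.032,0.0853,0,0,0,-0.1333],[0.048,0.128,0,0,0,-0.2],[0.064,0.1707,0,0,0,-0.2667],[0.08,0.2133,0,0,0,-0.3333],[0.096,0.256,0,0,0,-0.4],[0.112,0.2987,0,0,0,-0.4667],[0.128,0.3413,0,0,0,-0.5333],[0.144,0.384,0,0,0,-0.6],[0.152,0.4067,0,0,0,-0.6667]]
  ]
}}

```text
time: 17.75
tool_pos: [551.4, 25.8, 86.8]
ee_rot: [[0.249, 0.968, -0.005], [0.968, -0.249, -0.0], [-0.002, -0.004, -1.0]]
contact_force: [0.1, -0.0, -0.9]
gripper_width: 25.9
finger_force: 25.0
```

```bash
python3 -c "
from h import *
s=read_state();print(s['time'],s['tool_pos'],s['ee_rot'][:,0],row([556.5,11.5,89],90.7))"
```

```text
17.75 [551.35227466  25.79322201  86.77889371] [ 0.24942556  0.96839276 -0.00153367] [-12.56, 8.54, -2.24, -0.26, 0.05, -15.14]
```

In the tool's units: -12.5 mm / 750 = -0.0167, 8.5 mm / 750 = 0.0113, -15.1 degrees / 120 = -0.1258.

>>> {"api": "servo_tool", "payload": {
  "series": [
    [[-0.008,0.0053,-0.0013,0,0,-0.0625],[-0.0167,0.0113,-0.0027,0,0,-0.1258],[-0.0167,0.0113,-0.0027,0,0,-0.1258],[-0.0167,0.0113,-0.0027,0,0,-0.1258]]
  ]
}}

```text
time: 18.15
tool_pos: [556.2, 13.9, 89.3]
ee_rot: [[-0.003, 1.0, -0.004], [1.0, 0.003, 0.0], [0.0, -0.004, -1.0]]
contact_force: [0.4, -0.0, -1.8]
gripper_width: 25.5
finger_force: 25.0
```

Run:
```python
from h import *
s=read_state();print(s['time'],s['tool_pos'],s['ee_rot'],row([556.5,11.5,60],90.7))
p=capture("wrist"); W=cloud(p);x,y,z=W.transpose(2,0,1); cv2.imwrite("pics/wrist3.png",p["pixels"])
t=capture("top"); T=cloud(t)
b=t["pixels"].astype(int)
# tray blue pixels low: front pocket extents
x,y,z=T.transpose(2,0,1)
q=(z>44)&(z<56)&(x<530)&(x>480)&(y>-130)&(y<-60); print("front",x[q].min() if q.any() else None)
p=W; x,y,z=W.transpose(2,0,1)
for yy in (40,60,80,100,120,140,160): 
    q=(abs(y-yy)<2)&(z<60)&(x>480)&(x<680); 
    print(yy,[(int(a),int(c)) for a,c in sorted(zip(x[q],z[q]))[::max(1,q.sum()//22)]])
```

```text
18.15 [556.21215709  13.91594253  89.32102222] [[-2.57497720e-03  9.99989096e-01 -3.89592171e-03]
 [ 9.99996675e-01  2.57550870e-03  1.31414388e-04]
 [ 1.41446936e-04 -3.89557036e-03 -9.99992402e-01]] [-2.42, 0.4, 29.32, -0.22, -0.01, -0.55]
front 502.6946341279316
40 [(480, 0), (503, 52), (511, 53), (514, 22), (519, 12), (528, 12), (537, 12), (572, 13), (582, 11), (591, 13), (601, 13), (608, 25), (619, 18), (625, 23), (634, 24), (642, 12), (646, 57), (649, 15), (651, 57), (658, 55), (665, 56), (671, 56), (678, 55)]
60 [(480, 1), (503, 52), (510, 51), (514, 12), (519, 11), (529, 12), (539, 13), (571, 11), (581, 12), (591, 12), (600, 12), (607, 26), (619, 17), (625, 23), (634, 23), (643, 12), (647, 56), (650, 16), (653, 57), (659, 56), (666, 56), (672, 56), (679, 56)]
80 [(480, 0), (503, 52), (510, 52), (514, 39), (519, 13), (529, 13), (540, 11), (573, 13), (582, 11), (591, 13), (599, 11), (606, 25), (617, 12), (626, 12), (634, 13), (641, 55), (645, 57), (649, 56), (650, 28), (657, 55), (664, 55), (671, 55), (678, 57)]
100 [(480, 1), (504, 52), (511, 53), (513, 50), (521, 12), (530, 1
[... 260 characters left out ...]
 (539, 12), (572, 11), (582, 12), (592, 12), (602, 12), (608, 27), (621, 12), (630, 13), (640, 12), (643, 12), (647, 56), (649, 12), (653, 56), (659, 56), (666, 57), (672, 57), (679, 56)]
140 [(480, 2), (506, 52), (513, 30), (518, 18), (525, 24), (532, 21), (540, 12), (570, 23), (578, 11), (585, 25), (593, 17), (600, 26), (608, 26), (618, 25), (626, 11), (633, 15), (640, 53), (644, 12), (648, 56), (651, 56), (660, 56), (669, 56), (678, 56)]
160 [(480, 1), (487, 0), (513, 38), (518, 27), (525, 27), (531, 27), (538, 25), (545, 27), (553, 26), (560, 26), (567, 27), (574, 26), (582, 27), (588, 25), (596, 27), (602, 27), (609, 27), (616, 25), (623, 27), (629, 25), (636, 26), (642, 26), (649, 26)]
```

View pics/wrist3.png

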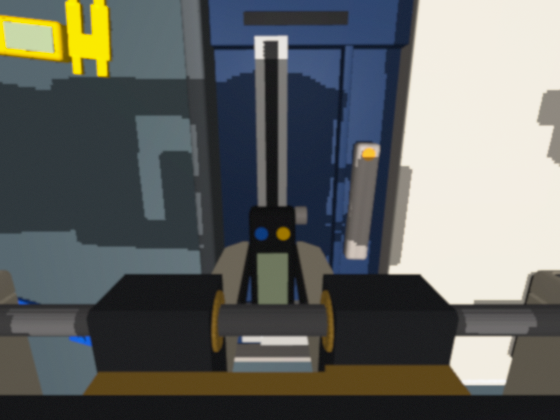

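The wrist view shows the beam at (271,120) over the blue front pocket, centred between the front plate and the rib. The feeler is at (363,200) behind the rib, clear of the caliper.

In the tool's units: 70 mm / 750 = 0.0933, -2.4 mm / 750 = -0.0032, -0.5 degrees / 120 = -0.0042.

>>> {"api": "servo_tool", "payload": {
  "series": [
    [[-0.0032,0.0004,0.0267,-0.0017,0,-0.0042],[-0.0032,0.0004,0.06,-0.0017,0,-0.0042],[-0.0032,0.0004,0.08,-0.0017,0,-0.0042],[-0.0032,0.0004,0.088,-0.0017,0,-0.0042],[-0.0032,0.0004,0.0933,-0.0017,0,-0.0042],[-0.0032,0.0004,0.0933,-0.0017,0,-0.0042],[-0.0032,0.0004,0.0933,-0.0017,0,-0.0042]]
  ]
}}

```text
time: 18.95
tool_pos: [557.3, 11.4, 21.3]
ee_rot: [[-0.016, 1.0, 0.002], [1.0, 0.016, -0.0], [-0.0, 0.002, -1.0]]
contact_force: [-0.3, -0.2, -2.3]
gripper_width: 25.8
finger_force: 25.0
```

In the tool's units: 1.4 mm / 750 = 0.0019, 0.7 mm / 750 = 0.0009.

>>> {"api": "servo_tool", "payload": {
  "series": [
    [[0,0,0.0009,0,0,0],[0,0,0.0019,0,0,0],[0,0,0.0019,0,0,0],[0,0,0.0019,0,0,0]]
  ]
}}

```text
time: 19.35
tool_pos: [556.9, 11.4, 19.1]
ee_rot: [[-0.016, 1.0, 0.001], [1.0, 0.016, -0.0], [-0.0, 0.001, -1.0]]
contact_force: [-0.3, -0.1, -2.3]
gripper_width: 25.6
finger_force: 25.0
```

In the tool's units: 2 mm / 750 = 0.0027, 1 mm / 750 = 0.0013.

>>> {"api": "servo_tool", "payload": {
  "series": [
    [[0,0,0.0013,0,0,0],[0,0,0.0027,0,0,0],[0,0,0.0027,0,0,0],[0,0,0.0027,0,0,0]]
  ]
}}

```text
time: 19.75
tool_pos: [556.8, 11.4, 16.9]
ee_rot: [[-0.016, 1.0, 0.001], [1.0, 0.016, 0.0], [-0.0, 0.001, -1.0]]
contact_force: [0.7, 0.1, -1.2]
gripper_width: 25.5
finger_force: 25.0
```

In the tool's units: 0.8 mm / 750 = 0.0011, 0.4 mm / 750 = 0.0005.

>>> {"api": "servo_tool", "payload": {
  "series": [
    [[0,0,0.0005,0,0,0],[0,0,0.0011,0,0,0],[0,0,0.0011,0,0,0],[0,0,0.0011,0,0,0]]
  ]
}}

```text
time: 20.15
tool_pos: [556.9, 11.4, 16.2]
ee_rot: [[-0.016, 1.0, 0.001], [1.0, 0.016, -0.0], [-0.0, 0.001, -1.0]]
contact_force: [-0.2, -0.4, -1.6]
gripper_width: 25.4
finger_force: 25.0
```

In the tool's units: 0.4 mm / 750 = 0.0005.

>>> {"api": "servo_tool", "payload": {
  "series": [
    [[0,0,0.0005,0,0,0],[0,0,0.0005,0,0,0],[0,0,0.0005,0,0,0]]
  ]
}}

```text
time: 20.45
tool_pos: [556.9, 11.4, 15.9]
ee_rot: [[-0.016, 1.0, 0.001], [1.0, 0.016, 0.0], [0.0, 0.001, -1.0]]
contact_force: [-0.1, 0.4, 0.0]
gripper_width: 25.7
finger_force: 25.0
```

It has touched the floor: the caliper's weight has gone from the force reading. I'll open slightly and rise.

>>> {"api": "servo_tool", "payload": {
  "series": [
    [[0,0,0,0,0,0],[0,0,0,0,0,0],[0,0,0,0,0,0],[0,0,0,0,0,0],[0,0,-0.0133,0,0,0],[0,0,-0.0533,0,0,0],[0,0,-0.1067,0,0,0],[0,0,-0.1067,0,0,0]]
  ],
  "grip": 34
}}

```text
time: 21.25
tool_pos: [559.1, 11.4, 102.1]
ee_rot: [[-0.016, 1.0, 0.009], [1.0, 0.016, -0.0], [-0.0, 0.009, -1.0]]
contact_force: [0.1, -0.3, 0.7]
gripper_width: 33.9
finger_force: 0.0
```

Run:
```python
from h import *
p=capture("wrist"); W=cloud(p);x,y,z=W.transpose(2,0,1); cv2.imwrite("pics/wrist4.png",p["pixels"])
s=read_state();print(s['time'],s['tool_pos'],s['ee_rot'][:,0],s['gripper_width'])
m=(z>13)&(z<24)&(x>535)&(x<580)&(y>50)&(y<125)&(p["depth"]>0);P=W[m];print(len(P),np.median(P,0),P.max(0))
t=capture("top"); T=cloud(t); x,y,z=T.transpose(2,0,1)
q=(z>44)&(z<56)&(x<530)&(x>480)&(y>-110)&(y<-60); print("front",np.percentile(x[q],3) if q.any() else None)
print(row([480,39.5,96],0.7))
```

```text
21.3 [558.19200112  11.38046009  99.34729536] [-1.58336536e-02  9.99874617e-01 -2.16001648e-04] 33.61856146310789
2841 [555.89736153  89.62165073  17.19829968] [579.94407054 124.98407774  20.34225554]
front 503.0051328226564
[29.33, -76.84, 0.93, 0.16, -0.15, 90.2]
```

View pics/wrist4.png

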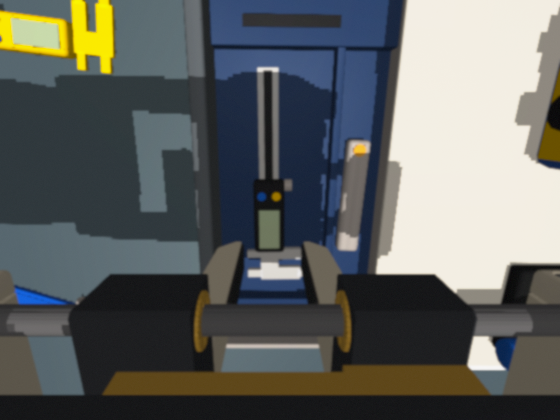

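The caliper lies flat in the pocket with its body at (269,215), let go and clear of the rib. Next is the shut press.

In the tool's units: -77 mm / 750 = -0.1027, -72 mm / 750 = -0.096, 85 degrees / 120 = 0.7083.

>>> {"api": "servo_tool", "payload": {
  "series": [
    [[0.004,-0.0107,0,0,0,0.0708],[0.008,-0.0213,0,0,0,0.1417],[0.012,-0.032,0,0,0,0.2125],[0.016,-0.0427,0,0,0,0.2833],[0.02,-0.0533,0,0,0,0.3542],[0.024,-0.064,0,0,0,0.425],[0.028,-0.0747,0,0,0,0.4958],[0.032,-0.0853,0,0,0,0.5667],[0.036,-0.096,0,0,0,0.6375],[0.0387,-0.1027,0,0,0,0.7083]]
  ],
  "grip": 0
}}

```text
time: 22.35
tool_pos: [478.3, 39.3, 94.6]
ee_rot: [[0.995, 0.097, -0.001], [0.097, -0.995, -0.0], [-0.001, -0.0, -1.0]]
contact_force: [0.0, -0.5, -0.1]
gripper_width: 0.6
finger_force: 0.0
```

In the tool's units: 5.2 degrees / 120 = 0.0433.

>>> {"api": "servo_tool", "payload": {
  "series": [
    [[0,0,0,0,0,0.0433],[0,0,0,0,0,0.0433],[0,0,0,0,0,0.0433],[0,0,0,0,0,0.0433]]
  ]
}}

```text
time: 22.75
tool_pos: [479.2, 39.1, 95.3]
ee_rot: [[1.0, 0.015, 0.001], [0.015, -1.0, -0.0], [0.001, 0.0, -1.0]]
contact_force: [0.2, -0.6, 0.2]
gripper_width: 0.6
finger_force: 0.0
```

```bash
python3 -c "
from h import *
s=read_state();print(s['time'],s['tool_pos'],s['contact_force'],row([480,39.5,20.3],.7))"
```

```text
22.75 [479.22428034  39.1312429   95.33010592] [ 0.18213551 -0.58754809  0.20876115] [0.74, -0.36, 75.03, 0.0, -0.03, 0.13]
```

In the tool's units: 75 mm / 750 = 0.1, 70 mm / 750 = 0.0933, 0.1 degrees / 120 = 0.0008.

>>> {"api": "servo_tool", "payload": {
  "series": [
    [[0,0,0.0533,0,0,0.0008],[0,0,0.0933,0,0,0.0008],[0,0,0.1,0,0,0.0008],[0,0,0.1,0,0,0.0008],[0.0067,0,0.1,0,0,0.0008],[0.0133,0,0.1,0,0,0.0008],[0.0187,0,0.1,0,0,0.0008],[0.024,0,0.1,0,0,0.0008],[0.032,0,0.1,0,0,0.0008],[0.0413,0,0.1,0,0,0.0008]]
  ]
}}

```text
time: 23.75
tool_pos: [510.9, 39.6, 20.9]
ee_rot: [[1.0, 0.011, 0.001], [0.011, -1.0, 0.0], [0.001, -0.0, -1.0]]
contact_force: [-1.0, -0.9, 1.6]
gripper_width: 0.5
finger_force: 1.0
```

In the tool's units: 70 mm / 750 = 0.0933, 67 mm / 750 = 0.0893.

>>> {"api": "servo_tool", "payload": {
  "series": [
    [[0.0107,0,0,0,0,0],[0.0213,0,0,0,0,0],[0.032,0,0,0,0,0],[0.0427,0,0,0,0,0],[0.0533,0,0,0,0,0],[0.064,0,0,0,0,0],[0.0733,0,0,0,0,0],[0.0813,0,0,0,0,0],[0.0893,0,0,0,0,0],[0.0933,0,0,0,0,0]]
  ]
}}

```text
time: 24.75
tool_pos: [580.8, 40.1, 20.7]
ee_rot: [[1.0, 0.01, 0.0], [0.01, -1.0, -0.0], [0.0, 0.0, -1.0]]
contact_force: [-6.0, -2.6, 3.2]
gripper_width: 0.3
finger_force: 3.1
```

In the tool's units: 28 mm / 750 = 0.0373, 26 mm / 750 = 0.0347.

>>> {"api": "servo_tool", "payload": {
  "series": [
    [[0.0053,0,0,0,0,0],[0.0107,0,0,0,0,0],[0.016,0,0,0,0,0],[0.0213,0,0,0,0,0],[0.0267,0,0,0,0,0],[0.032,0,0,0,0,0],[0.0347,0,0,0,0,0],[0.0373,0,0,0,0,0],[0.0373,0,0,0,0,0],[0.0373,0,0,0,0,0]]
  ]
}}

```text
time: 25.75
tool_pos: [608.5, 40.4, 20.7]
ee_rot: [[1.0, 0.01, 0.001], [0.01, -1.0, -0.0], [0.001, 0.0, -1.0]]
contact_force: [-3.6, -2.4, 0.5]
gripper_width: 0.4
finger_force: 1.9
```

In the tool's units: 2 mm / 750 = 0.0027, 1.5 mm / 750 = 0.002.

>>> {"api": "servo_tool", "payload": {
  "series": [
    [[0.0007,0,0,0,0,0],[0.0013,0,0,0,0,0],[0.002,0,0,0,0,0],[0.0027,0,0,0,0,0],[0.0027,0,0,0,0,0],[0.0027,0,0,0,0,0]]
  ]
}}

```text
time: 26.35
tool_pos: [610.1, 40.4, 20.6]
ee_rot: [[1.0, 0.01, 0.0], [0.01, -1.0, -0.0], [0.0, 0.0, -1.0]]
contact_force: [-7.7, -3.5, 2.6]
gripper_width: 0.4
finger_force: 3.2
```

In the tool's units: 1.5 mm / 750 = 0.002, 1 mm / 750 = 0.0013.

>>> {"api": "servo_tool", "payload": {
  "series": [
    [[0.0007,0,0,0,0,0],[0.0013,0,0,0,0,0],[0.002,0,0,0,0,0],[0.002,0,0,0,0,0],[0.002,0,0,0,0,0]]
  ]
}}

```text
time: 26.85
tool_pos: [611.6, 40.4, 20.7]
ee_rot: [[1.0, 0.01, 0.0], [0.01, -1.0, -0.0], [0.0, 0.0, -1.0]]
contact_force: [-5.9, -3.2, 2.8]
gripper_width: 0.3
finger_force: 3.3
```

In the tool's units: 0.8 mm / 750 = 0.0011, 0.4 mm / 750 = 0.0005.

>>> {"api": "servo_tool", "payload": {
  "series": [
    [[0.0005,0,0,0,0,0],[0.0011,0,0,0,0,0],[0.0011,0,0,0,0,0]]
  ]
}}

```text
time: 27.15
tool_pos: [612.4, 40.4, 20.6]
ee_rot: [[1.0, 0.01, -0.0], [0.01, -1.0, -0.0], [-0.0, 0.0, -1.0]]
contact_force: [-7.3, -2.4, 2.0]
gripper_width: 0.6
finger_force: 3.2
```

In the tool's units: 0.5 mm / 750 = 0.0007.

>>> {"api": "servo_tool", "payload": {
  "series": [
    [[0.0007,0,0,0,0,0],[0.0007,0,0,0,0,0],[0.0007,0,0,0,0,0]]
  ]
}}

```text
time: 27.45
tool_pos: [612.9, 40.4, 20.7]
ee_rot: [[1.0, 0.01, 0.0], [0.01, -1.0, -0.0], [0.0, 0.0, -1.0]]
contact_force: [-6.4, -3.9, 3.0]
gripper_width: 0.6
finger_force: 3.1
```

In the tool's units: 0.5 mm / 750 = 0.0007.

>>> {"api": "servo_tool", "payload": {
  "series": [
    [[0.0007,0,0,0,0,0],[0.0007,0,0,0,0,0],[0.0007,0,0,0,0,0]]
  ]
}}

```text
time: 27.75
tool_pos: [613.4, 40.4, 20.7]
ee_rot: [[1.0, 0.01, -0.0], [0.01, -1.0, -0.0], [-0.0, 0.0, -1.0]]
contact_force: [-6.4, -2.9, 3.2]
gripper_width: 0.4
finger_force: 3.6
```

In the tool's units: 0.5 mm / 750 = 0.0007.

>>> {"api": "servo_tool", "payload": {
  "series": [
    [[0.0007,0,0,0,0,0],[0.0007,0,0,0,0,0],[0.0007,0,0,0,0,0]]
  ]
}}

```text
time: 28.05
tool_pos: [613.6, 40.4, 20.6]
ee_rot: [[1.0, 0.01, -0.001], [0.01, -1.0, -0.0], [-0.001, 0.0, -1.0]]
contact_force: [-10.3, -3.5, 4.2]
gripper_width: 0.4
finger_force: 4.8
```

In the tool's units: 0.3 mm / 750 = 0.0004.

>>> {"api": "servo_tool", "payload": {
  "series": [
    [[0.0004,0,0,0,0,0],[0.0004,0,0,0,0,0],[0.0004,0,0,0,0,0]]
  ]
}}

```text
time: 28.35
tool_pos: [613.8, 40.4, 20.6]
ee_rot: [[1.0, 0.01, -0.001], [0.01, -1.0, -0.0], [-0.001, 0.0, -1.0]]
contact_force: [-11.4, -3.6, 5.5]
gripper_width: 0.4
finger_force: 5.8
```

That's the stop again, so I'll let go.

In the tool's units: -200 mm / 750 = -0.2667, -180 mm / 750 = -0.24.

>>> {"api": "servo_tool", "payload": {
  "series": [
    [[-0.0053,0,0,0,0,0],[-0.016,0,0,0,0,0],[-0.04,0,0,0,0,0],[-0.0933,0,0,0,0,0],[-0.1467,0,0,0,0,0],[-0.2,0,-0.04,0,0,0],[-0.24,0,-0.1067,0,0,0],[-0.2667,0,-0.1333,0,0,0],[-0.2667,0,-0.1333,0,0,0],[-0.2667,0,-0.1333,0,0,0]]
  ]
}}

```text
time: 29.35
tool_pos: [414.6, 38.7, 121.3]
ee_rot: [[1.0, 0.011, 0.004], [0.011, -1.0, 0.0], [0.004, -0.0, -1.0]]
contact_force: [0.7, -0.1, -0.2]
gripper_width: 0.4
finger_force: 0.0
```

Run:
```python
from h import *
for i in range(2):
    t=capture("top"); T=cloud(t); x,y,z=T.transpose(2,0,1)
    for a,b in ((-110,-50),(130,185)):
        q=(z>44)&(z<56)&(x<630)&(x>460)&(y>a)&(y<b); print(x[q].min() if q.any() else None,x[q].max() if q.any() else None)
cv2.imwrite("pics/top2.png",t["pixels"])
s=read_state();print(s['time'],s['tool_pos'],s['contact_force'])
```

```text
609.8820396743926 623.3695870357836
608.4733437782962 627.9805482126669
609.8495185492055 623.3175596396807
608.6480523498229 620.1279853431791
29.45 [414.42047624  38.63803896 119.68833916] [0.62361308 0.01958024 0.16964689]
```

View pics/top2.png

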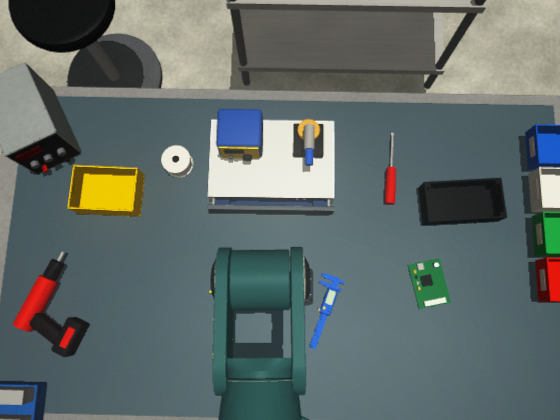

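The drawer front is back at its latched place at row ~209 (x ≈ 609.9, as at the start). The bystanders haven't moved and the arm is clear.

```bash
python3 -c "
from cell import *
print(close_job())"
```

```text
the job is handed in; nothing more can be done
None
```

The caliper lies flat in the drawer's front pocket, the drawer is latched shut after both presses reached the stop, and the job was handed in at about 29.5 s; the hand-in returned no verdict.

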